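# Centre the seasoning pot on the portion scale

### The arm

A 6-joint arm with a two-finger parallel gripper is mounted at the origin on the work surface. World frame = base frame: x ahead of the robot, y to its left, z up, the work surface at z = 0. Lengths are in m, angles in degrees, forces in N, time in s.
With the tool pointing down it reaches from about 0.3 to 1 m from the base axis. Payload 5.1 kg.
Tool frame: the origin (TCP) lies on the mounting face of the last link; the fingertips stand 190 mm ahead of it and the grasp point (between the pads) lies 171 mm ahead of it; z points along the fingers, y is the direction in which the jaws open and shut (so a half turn about z gives the same grasp; the last joint's range is limited). The gripper opens to 95 mm and grips with 3 to 60 N. Pads are 20 mm wide; open, the fingers measure 119 mm over their backs; the gripper's body (75 mm by 180 mm) begins 59 mm behind the grasp point.
Start: joints at [58.923, 7.093, 94.555, -0, 78.352, -4.733], TCP at [0.288, 0.582, 0.405] pointing down, gripper open.
Joint ranges: [-149.61, 149.61], [-58.7, 133.49], [1.44, 155.28], [-77.14, 257.14], [18.33, 153.61], [-166.67, 166.67]. Speed limits (degrees/s): [147.25, 147.25, 180, 180, 180, 180].

### API

Orientations are given as [roll, pitch, yaw] about the fixed x, y, z axes, in that order (R = Rz(yaw) Ry(pitch) Rx(roll)).
In Python, from rig import bot gives the robot as it stands.
- The arm moves only by the tool jog_arm, never from a script. Its argument "targets" is a list of rows, each a list of 5 numbers: the shift along the world's x, y, z in m, then the turn about the world's z in rad, then the closure, from -1 (fully open) to 1 (shut), so that 0 is half open. A call has 1 to 20 rows; each row shifts and turns the commanded pose from where the row before left it; what a row does not reach is not made up. A row lasts 1/12 s, in which the tool goes at most 41.7 mm and 7.16 degrees, less where a joint would pass 70% of its speed; a pose out of reach is approached as far as the arm can. A call with a gripper value outside its range is refused whole. The fingers move at their own pace and stop on an object; the grip force is fixed at half the most. Time passes only in rows, so rows that do not move let the fingers close. It gives the time, the measured TCP pose, the force and the opening at its end, in the units of the state.
- bot.read_state(): the state, without advancing time (a new reading comes with each control period).
- bot.read_camera(name): name is "side" or "top" or "wrist"; returns a dict with "image" (400x640x3 uint8, red, green, blue), "camera_matrix" (3x3 intrinsics, pixels), "extrinsics" (4x4, takes a point from camera to world coordinates); the wrist camera has in their place "T_tool_cam" (4x4, takes a point from camera to tool coordinates, whose origin is the TCP and whose axes are the flange's). Camera axes: x right, y up, looking along -z (the intrinsics and any distortion apply to the point x, -y, -z); pixel columns grow to the right and rows downward; lengths in m; the calibration is good to about 2 mm. A picture is of the moment at which its call begins: read the wrist's pose just before it. There is no depth.
- bot.finish_job(): hands the job in, once; it reports no verdict.
Trained networks look in the newest picture that a camera, given by its name, has taken for a name from the list of things; names that differ only in an ending like _2 or _b are one class to them, and where a whole thing is asked for, a point or a joint stands for the part that bears it (a point fixed in the world has none). Each returns a list of dicts, best first, with "confidence" (0 to 1); they miss things now and then, are a little off and sometimes report something else, mostly with a low value. They report only what shows in the picture. A call takes as long as a camera call. They do not tell look-alikes from the thing itself.
- bot.spot_in(camera, label): "bbox" ([left, top, right, bottom] as shares, 0 to 1, of the picture: columns of its width, rows of its height, round what is visible of it).
- bot.silhouettes(camera, label): "pixels" (400x640 bool, what is visible of it) and "bbox" ([left, top, right, bottom] as shares, 0 to 1, of the picture: columns of its width, rows of its height, round what is visible of it).
The state is a dict: "time": time; "qpos": joint angles; "joint_velocities": joint speeds; "effort": joint torques, N m; "position": TCP position; "eef_rot": TCP orientation; "force": force on the tool from outside, world axes, zero at the start; "wrist_torque": the same for the moment, N m; "width": finger opening in m.
Only numpy, scipy, OpenCV 4.12 (cv2) and the standard library are available. Lean on these libraries where they do the work, as an engineer would, in place of code of your own. Each camera call takes 0.05 s, during which the arm holds its last target.

### The job

The small seasoning pot stands off-centre on the round pan of the portion scale, so the weight would read wrong. With light taps from the outside of the fingertips, low down on its belly, push it to the middle of the pan so that it stands upright and still inside the engraved ring. Do not take it between the fingers, lift it, rock it over or knock it off, and leave everything else where it stands.

Things in the scene. Friction and masses are not known exactly. Their poses are not given: they have to be found in the camera images.
- pot: pear-shaped white ceramic pot with steel lid and ball knob, loose on the pan, 55 tall, round about its z axis (up), about 0.15 kg. Narrow flat foot 24 across; widest at the belly, 44 across from 10 to 16 above the foot; narrows to the lid, 30 across at 38 to 43; knob 16 across. It slides when pushed slowly at the belly, tips when pushed near its top. Origin: centre of the foot's underside.
- pot_belly (a point): point on the pot's axis, 13 above its underside: the middle of the belly, the height to push at
- pan: the scale's fixed round black plastic pan, 96 across, 8 thick, with an engraved ring (3 wide, light) 60 across round its centre. Origin: centre of its flat top face, 70 above the table; z up; its yaw means nothing. The top is level and free all round: the pan stands on a short stem, 20 above the scale's housing.
- scale: portion scale, fixed: grey housing 170 x 160 (its x, y), top 42 above the table, under the pan. Origin under its centre; the display faces its -x.
- food_pan: fixed steel food pan with a lid and grip, 196 x 182 (x, y), 117 tall; origin under its centre. Stands on the opposite side of the table from the scale.
- tub_a: bystander, loose, to be left alone: closed round food tub, 86 across the white lid, 76 tall; origin under its centre
- tub_b: bystander, loose, to be left alone: closed round food tub, 86 across the white lid, 61 tall; origin under its centre
- salt: bystander, loose, to be left alone: plain straight salt shaker, 38 wide, 62 tall, white with a steel cap, standing on the table beside the scale; not the pot of the task; origin under its centre
- ramekin: bystander, loose, to be left alone: small white ceramic bowl, 68 across, 40 tall; origin under its centre
Things that resemble listed ones, but are neither listed nor needed, are in the scene too. Leave any pink look-alike of the pot alone.

How it is judged (in metres and radians):
At the end, for the whole second after the job is handed in: the pot stands upright (within 0.08 rad) and at rest on the pan, its axis within 7 mm of the pan's centre, so that its belly lies inside the engraved ring (horizontal distance between pot and pan below 0.007 m and z of pot in the frame of pan between -0.004 and 0.004 m and angle between pot's own z axis and vertical below 0.08 rad and linear speed of pot below 0.01 m/s and angular speed of pot below 0.2 rad/s); the robot touches nothing.
It fails at once if the pot is rocked more than 0.25 rad or knocked over (angle between pot's own z axis and vertical above 0.25 rad).
It fails at once if the pot is lifted (8 mm) from the pan or falls off it (z of pot in the frame of pan above 0.008 m or z of pot in the frame of pan below -0.008 m).
It fails at once if the pot is taken between the fingers (horizontal distance between the grasp point and pot below 0.008 m and z of the grasp point in the frame of pot below 0.055 m).
It fails at once if the robot pushes the pot with more than 10 N (contact force between the arm and pot above 10 N).
It fails at once if a thing standing around is moved more than 15 mm (distance of any of tub_a, tub_b, salt, ramekin from where it was at the start of the episode above 0.015 m).
It also fails if it takes over 56 s, if anything falls off the work surface, if the arm or the gripper's body presses on something with over 40 N, if the wrist force passes 120 N, or if a joint passes its speed limit or range.

## Working session

There is one attempt and no reset: what is moved stays moved. The work goes in short steps, Python scripts to look and compute and a tool call to move; the robot and the scene stay as the last step left them, time stands still between calls to the robot, and variables do not carry over. Pictures are saved under pics/ and viewed, and the job is handed in when it is done.

Besides the shell and the picture viewer there is one more tool, called after ">>>" as a command line: name --pt "numbers of a row" for each row, then --argument value for the rest. jog_arm: Moves the arm, as the interface text tells. Its arguments: {"type":"object","properties":{"targets":{"type":"array","items":{"type":"array","items":{"type":"number"}}}},"required":["targets"]}

```bash
ls; mkdir -p pics; python3 - <<'E'
from rig import bot
import cv2
s=bot.read_state(); print(s)
for n in("side","top","wrist"):
    c=bot.read_camera(n); cv2.imwrite(f"pics/{n}0.png",c["image"][:,:,::-1])
    print(n,c["camera_matrix"].tolist(),(c["extrinsics"] if n!="wrist" else c["T_tool_cam"]).round(4).tolist(),c.keys())
    for l in("pot","pan","salt","scale"):
        print(l,[(round(d["confidence"],2),[round(b*k,1) for b,k in zip(d["bbox"],(640,400,640,400))]) for d in bot.spot_in(n,l)])
E
```

```text
pics
{'time': 0.0, 'qpos': array([ 5.89226408e+01,  7.13433027e+00,  9.46335436e+01,  2.80535153e-04,
        7.83519156e+01, -4.73124626e+00]), 'joint_velocities': array([0.05283214, 0.06869598, 0.08977354, 0.02123741, 0.00390901,
       0.01729637]), 'effort': array([ 2.08560878e-04, -4.17598379e+01, -3.59935319e+01,  7.76244351e-02,
        4.91763640e-02, -1.75921209e-04]), 'position': array([0.28834925, 0.58226705, 0.40348277]), 'eef_rot': array([-1.79880641e+02, -1.01541729e-02,  1.53653820e+02]), 'force': array([-0.45950016,  0.04651504, -0.04548298]), 'wrist_torque': array([-0.00923787, -0.03800083, -0.00775434]), 'width': 0.09513521701082468}
side [[383.3095058401425, 0.0, 317.62270284478245], [0.0, 383.3095058401425, 199.57762733340644], [0.0, 0.0, 1.0]] [[0.9961, 0.0606, -0.0637, 0.5001], [-0.0877, 0.648, -0.7566, -0.6676], [-0.0046, 0.7592, 0.6508, 0.6259], [0.0, 0.0, 0.0, 1.0]] dict_keys(['image', 'camera_matrix', 'extrinsics'])
pot [(0.63, [295.1, 357.1, 323.1, 389.6]), (0.62, [368.6, 352.9, 390.9, 387.5]), (0.56, [344.2, 262.5, 365.9, 291.6])]
pan [(0.66, [311.5, 256.2
[... 355 characters left out ...]
-0.0043, -0.0616], [-0.0081, 0.1603, 0.987, 1.1333], [0.0, 0.0, 0.0, 1.0]] dict_keys(['image', 'camera_matrix', 'extrinsics'])
pot [(0.76, [393.3, 177.1, 413.1, 201.9]), (0.64, [439.9, 171.2, 461.2, 192.1]), (0.49, [439.9, 218.2, 455.5, 234.7])]
pan [(0.62, [374.5, 178.8, 419.7, 213.2])]
salt [(0.71, [401.4, 141.9, 420.3, 159.6])]
scale [(0.95, [360.1, 168.4, 427.2, 233.6])]
wrist [[306.09916624205806, 0.0, 319.7067285763665], [0.0, 306.09916624205806, 199.99551073089057], [0.0, 0.0, 1.0]] [[0.0002, 0.9668, 0.2554, 0.0707], [1.0, -0.0001, -0.0003, 0.0], [-0.0002, 0.2554, -0.9668, 0.0191], [0.0, 0.0, 0.0, 1.0]] dict_keys(['image', 'camera_matrix', 'T_tool_cam'])
pot []
pan []
salt []
scale []
```

View pics/side0.png

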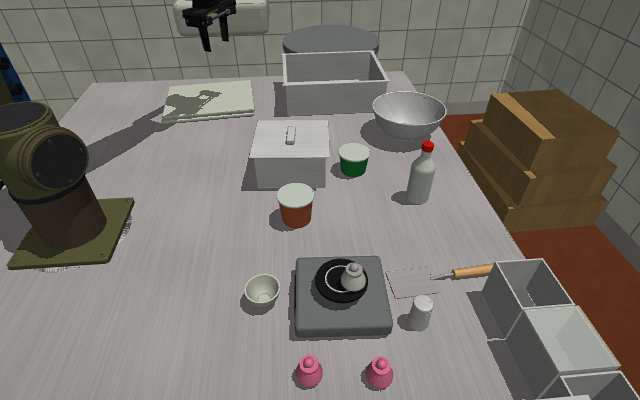

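View pics/top0.png

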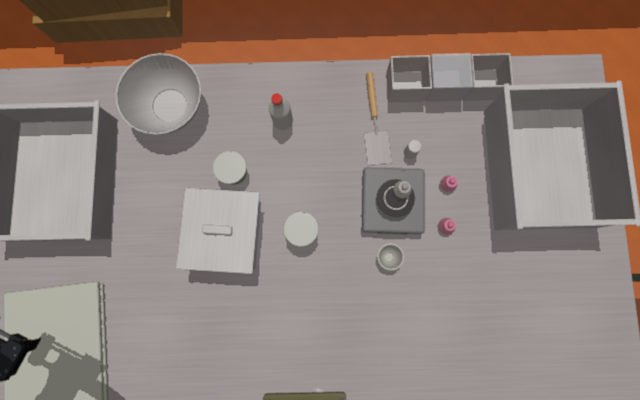

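The side view shows the white pot at (353,278) on the black pan, whose centre is near (341,281). The pink look-alikes are at (309,371) and (380,373), and the salt is at (421,312). In the top view the pot is at (403,188) and the pan at (396,198). I'll triangulate next.

```bash
cat > h.py <<'E'
import numpy as np, cv2
from rig import bot
from scipy.spatial.transform import Rotation as R
def cam(n,save=None):
    s=bot.read_state(); c=bot.read_camera(n)
    if n=="wrist":
        T=np.eye(4);T[:3,:3]=R.from_euler('xyz',s["eef_rot"],degrees=True).as_matrix();T[:3,3]=s["position"]
        E=T@c["T_tool_cam"]
    else:E=c["extrinsics"]
    if save: cv2.imwrite(save,c["image"][:,:,::-1])
    return c["image"],c["camera_matrix"],E
def onz(K,E,uv,z):
    uv=np.atleast_2d(uv).astype(float)
    d=np.c_[(uv[:,0]-K[0,2])/K[0,0],-(uv[:,1]-K[1,2])/K[1,1],-np.ones(len(uv))]@E[:3,:3].T
    return E[:3,3]+d*((z-E[2,3])/d[:,2])[:,None]
def proj(K,E,P):
    p=(np.atleast_2d(P)-E[:3,3])@E[:3,:3]
    return np.c_[K[0,2]+K[0,0]*p[:,0]/-p[:,2],K[1,2]-K[1,1]*p[:,1]/-p[:,2]]
E
python3 - <<'E'
from h import *
for n in("side","top"):
    im,K,E=cam(n)
    cv2.imwrite(f"pics/{n}c.png",cv2.resize(im[225:345,270:450] if n=="side" else im[130:250,330:480],None,fx=4,fy=4,interpolation=2)[:,:,::-1])
    for l in("pot","pan"):
        for d in bot.silhouettes(n,l):
            m=d["pixels"]; ys,xs=np.nonzero(m); c=[xs.mean(),ys.mean()]
            print(n,l,round(d["confidence"],2),c,np.array(d["bbox"])*[640,400,640,400],onz(K,E,c,.07 if l=="pan" else .092).round(4))
E
```

```text
side pot 0.7 [np.float64(308.40851735015775), np.float64(371.20347003154575)] [294.784 357.2   320.128 389.2  ] [[ 0.5069 -0.4151  0.092 ]]
side pot 0.67 [np.float64(379.0851063829787), np.float64(372.35714285714283)] [363.008 353.68  391.296 386.8  ] [[ 0.6055 -0.4256  0.092 ]]
side pot 0.62 [np.float64(353.3093385214008), np.float64(276.67315175097275)] [344.832 261.28  365.312 289.52 ] [[ 0.5959 -0.2571  0.092 ]]
side pan 0.81 [np.float64(336.0211267605634), np.float64(282.21338028169015)] [313.728 257.68  371.328 305.12 ] [[ 0.5673 -0.2496  0.07  ]]
side pan 0.47 [np.float64(419.6310395314788), np.float64(313.0117130307467)] [407.872 293.    434.816 330.68 ] [[ 0.6972 -0.3243  0.07  ]]
top pot 0.65 [np.float64(402.8492063492063), np.float64(188.00396825396825)] [393.6   176.48  412.672 200.68 ] [[ 0.595  -0.2564  0.092 ]]
top pot 0.55 [np.float64(448.8173076923077), np.float64(182.77403846153845)] [440.32  173.32  459.584 189.2  ] [[ 0.6054 -0.3701  0.092 ]]
top pot 0.54 [np.float64(447.2669902912621), np.float64(225.8495145631068)] [440.768 216.4   453.888 234.6  ] [[ 0.4992 -0.3589  0.092 ]]
top pan 0.96 [np.float64(393.6409966024915), np.float64(199.35107587768968)] [377.792 179.4   414.592 214.6  ] [[ 0.5708 -0.236   0.07  ]]
top pan 0.41 [np.float64(301.2720588235294), np.float64(228.38970588235293)] [284.928 209.52  315.776 245.32 ] [[ 0.5035 -0.0039  0.07  ]]
```

>>> jog_arm --pt "0.005 -0.04 0 0 1" --pt "0.005 -0.04 0 0 1" --pt "0.005 -0.04 0 0 1" --pt "0.005 -0.04 0 0 1" --pt "0.005 -0.04 0 0 1" --pt "0.005 -0.04 0 0 1" --pt "0.005 -0.04 0 0 1" --pt "0.005 -0.04 0 0 1" --pt "0.005 -0.04 0 0 1" --pt "0.005 -0.04 0 0 1" --pt "0.005 -0.04 0 0 1" --pt "0.005 -0.04 0 0 1" --pt "0.005 -0.04 0 0 1" --pt "0.005 -0.04 0 0 1"

```text
time: 2.22
position: [0.3579, 0.0207, 0.4052]
eef_rot: [180.0, 0.1, 153.7]
force: [1.0, 0.3, 0.1]
width: 0.0072
```

>>> jog_arm --pt "0.024 -0.026 0 0 1" --pt "0.024 -0.026 0 0 1" --pt "0.024 -0.026 0 0 1" --pt "0.024 -0.026 0 0 1" --pt "0.024 -0.026 0 0 1" --pt "0.024 -0.026 0 0 1" --pt "0.024 -0.026 0 0 1" --pt "0.024 -0.026 0 0 1" --pt "0.024 -0.026 0 0 1" --pt "0.024 -0.026 0 0 1" --pt "0.024 -0.026 0 0 1" --pt "0.024 -0.026 0 0 1" --pt "0 0 0 0 1" --pt "0 0 0 0 1"

```text
time: 3.38
position: [0.6471, -0.2908, 0.4031]
eef_rot: [180.0, -0.1, 153.6]
force: [-1.1, -0.3, -0.2]
width: 0.0005
```

```bash
python3 - <<'E'
from h import *
print(bot.read_state()["position"])
im,K,E=cam("wrist","pics/w1.png")
for l in("pot","pan","salt"):
    for d in bot.silhouettes("wrist",l):
        m=d["pixels"]; ys,xs=np.nonzero(m); c=[xs.mean(),ys.mean()]
        print(l,round(d["confidence"],2),c,np.array(d["bbox"])*[640,400,640,400],onz(K,E,c,.07 if l=="pan" else .092).round(4))
E
```

```text
[ 0.64708548 -0.29078464  0.40312098]
pot 0.76 [np.float64(329.3605200945627), np.float64(128.41962174940898)] [308.032 104.4   354.688 154.08 ] [[ 0.5947 -0.2545  0.092 ]]
pot 0.74 [np.float64(196.8053435114504), np.float64(105.89236641221375)] [175.104  85.68  220.672 125.28 ] [[ 0.5228 -0.3541  0.092 ]]
pot 0.18 [np.float64(331.31911127388145), np.float64(96.98089483000672)] [2.34432e+02 3.20000e-01 4.24512e+02 1.98800e+02] [[ 0.5705 -0.2408  0.092 ]]
pan 0.57 [np.float64(335.75423166279455), np.float64(95.03169598406903)] [286.016  50.92  381.376 152.48 ] [[ 0.5698 -0.2347  0.07  ]]
salt 0.78 [np.float64(340.13663663663664), np.float64(225.80780780780782)] [324.608 210.08  357.888 241.2  ] [[ 0.6856 -0.2867  0.092 ]]
salt 0.16 [np.float64(329.09273479031305), np.float64(128.4181925575901)] [307.392 103.8   356.672 153.2  ] [[ 0.5945 -0.2547  0.092 ]]
```

View pics/w1.png

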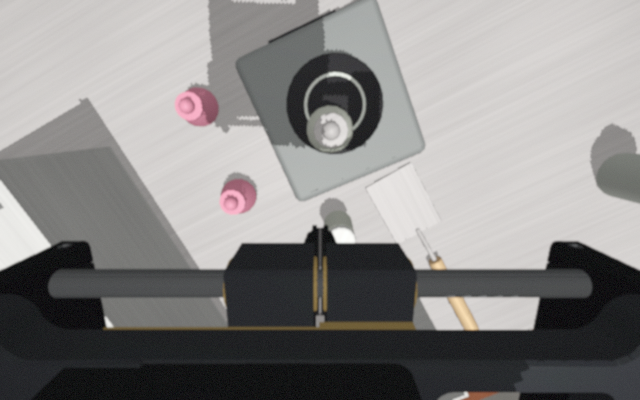

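View pics/topc.png

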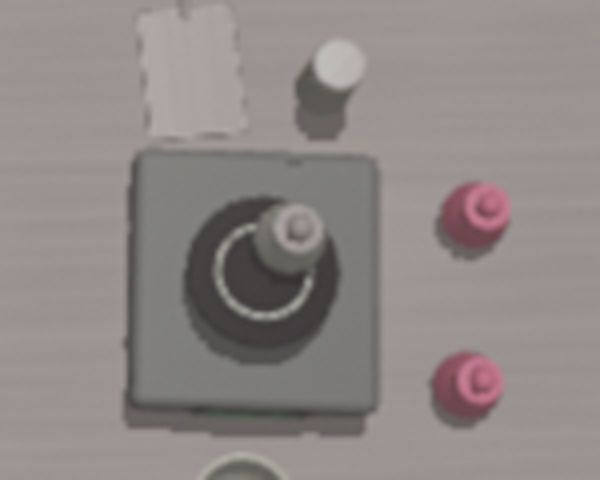

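View pics/sidec.png

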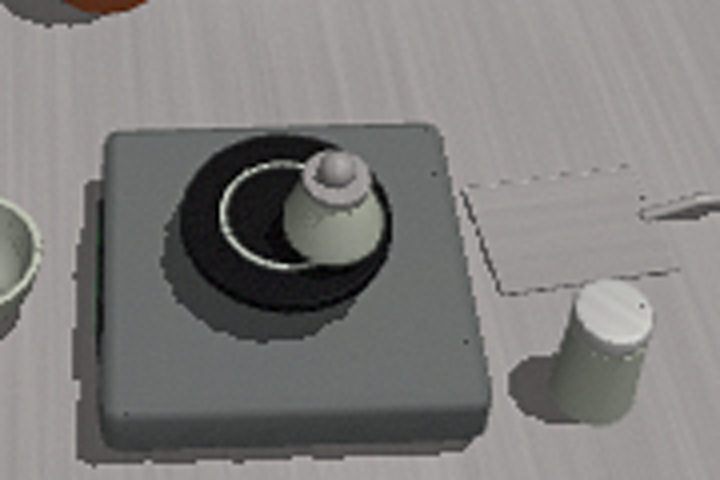

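The wrist view shows the pot at (330,128), the ring centred at about (335,102) on the pan, and the salt at (340,226) well behind. Next I'll fit the ring and the pot precisely.

```bash
cat >> h.py <<'E'
from scipy.optimize import least_squares
def profile():
    return [(0,.012),(.003,.0165),(.010,.022),(.016,.022),(.027,.0185),(.038,.015),(.043,.015)]
def potmask(K,E,xy,z0=.07):
    a=np.linspace(0,2*np.pi,40); m=np.zeros((1600,2560),np.uint8); prev=None
    rings=[]
    for h,r in profile(): rings.append(proj(K,E,np.c_[xy[0]+r*np.cos(a),xy[1]+r*np.sin(a),np.full(40,z0+h)]))
    rings.append(proj(K,E,np.c_[xy[0]+.005*np.cos(a),xy[1]+.005*np.sin(a),np.full(40,z0+.053)]))
    for p,q in zip(rings[:-1],rings[1:]):
        hull=cv2.convexHull(((np.r_[p,q]+.5)*4).astype(np.float32)).astype(np.int32); cv2.fillConvexPoly(m,hull,1)
    return cv2.resize(m.astype(np.float32),(640,400),interpolation=cv2.INTER_AREA)
def fitpot(K,E,mask,xy0):
    ys,xs=np.nonzero(mask); c=np.array([xs.mean(),ys.mean()])
    xy=np.array(xy0,float)
    for _ in range(6):
        m=potmask(K,E,xy); yy,xx=np.mgrid[:400,:640]; cm=np.array([(m*xx).sum(),(m*yy).sum()])/m.sum()
        xy+= (onz(K,E,c,.09)-onz(K,E,cm,.09))[0,:2]
    m=potmask(K,E,xy)>.5
    return xy,(m&mask).sum()/(m|mask).sum()
def fitring(im,K,E,c0,potm=None,thr=(95,)):
    # outer/inner: bright pixels within 22..38 mm of c0 on the pan plane, minus the pot
    g=im.astype(int).max(2)
    yy,xx=np.mgrid[:400,:640]; P=onz(K,E,np.c_[xx.ravel(),yy.ravel()],.07)[:,:2]
    c=np.array(c0,float)
    bad=np.zeros((400,640),bool) if potm is None else cv2.dilate(potm.astype(np.uint8),np.ones((7,7)))>0
    for _ in range(8):
        d=np.hypot(*(P-c).T); sel=(d>.022)&(d<.037)&~bad.ravel()
        w=np.clip(g.ravel()-thr[0],0,None)*sel
        i=w>0
        f=lambda p:(np.hypot(P[i,0]-p[0],P[i,1]-p[1])-p[2])*np.sqrt(w[i])
        r=least_squares(f,[*c,.0285],loss='soft_l1',f_scale=.001*10); c=r.x[:2]
    return c,r.x[2],i.sum(),i.reshape(400,640)
def meas(n,p0=(.595,-.256),save=None,c0=(.571,-.241)):
    im,K,E=cam(n,save)
    best=None
    for d in bot.silhouettes(n,"pot"):
        m=d["pixels"]
        if np.hypot(*(onz(K,E,[np.nonzero(m)[1].mean(),np.nonzero(m)[0].mean()],.092)[0,:2]-p0))<.05:
            r=fitpot(K,E,m,p0)
            if best is None or r[1]>best[1]: best=(*r,m)
    if best is None: print(n,"no pot"); return
    full=cv2.bitwise_or(best[2].astype(np.uint8),(potmask(K,E,best[0])>.1).astype(np.uint8))
    c,rad,k,rm=fitring(im,K,E,c0,full)
    d=c-best[0]
    print(n,"pot",best[0].round(4),"iou",round(best[1],2),"ring",c.round(4),"r",round(rad,4),k,"need",(d*1000).round(1),round(np.hypot(*d)*1000,1))
    return best[0],c
E
python3 - <<'E'
from h import *
for n in("wrist","top","side"): meas(n)
E
```

```text
wrist pot [ 0.5951 -0.2547] iou 0.96 ring [ 0.5775 -0.2398] r 0.0288 553 need [-17.5  14.9] 23.0
top no pot
side pot [ 0.5966 -0.2565] iou 0.93 ring [ 0.5775 -0.2409] r 0.0286 46 need [-19.2  15.6] 24.7
```

>>> jog_arm --pt "-0.012 0.003 -0.01 -0.119 1" --pt "0 0 -0.03 -0.119 1" --pt "0 0 -0.03 0 1" --pt "0 0 -0.03 0 1" --pt "0 0 -0.02 0 1" --pt "0 0 -0.01 0 1" --pt "0 0 0 0 1" --pt "0 0 0 0 1"

```text
time: 4.55
position: [0.6346, -0.2866, 0.2752]
eef_rot: [180.0, 0.0, 140.0]
force: [-0.3, -0.5, 0.8]
width: 0.0003
```

```bash
python3 - <<'E'
from h import *
s=bot.read_state();print(s["position"],s["eef_rot"],s["qpos"],s["force"])
meas("wrist",save="pics/w2.png"); meas("side",save="pics/s2.png")
s=bot.read_state();print(s["position"])
E
```

```text
[ 0.63463197 -0.28657898  0.27523183] [1.79997034e+02 1.50305798e-02 1.40020402e+02] [-2.87170346e+01  1.86204815e+01  9.39654926e+01 -2.89784352e-05
  6.73987055e+01 -7.87374263e+01] [-0.27403741 -0.51733647  0.80886273]
wrist pot [ 0.5954 -0.2547] iou 0.97 ring [ 0.5774 -0.2398] r 0.0289 1489 need [-18.   14.9] 23.3
side pot [ 0.5572 -0.2649] iou 0.44 ring [ 0.571 -0.241] r 0.0285 0 need [13.8 23.9] 27.6
[ 0.63515734 -0.28687598  0.277379  ]
```

View pics/w2.png

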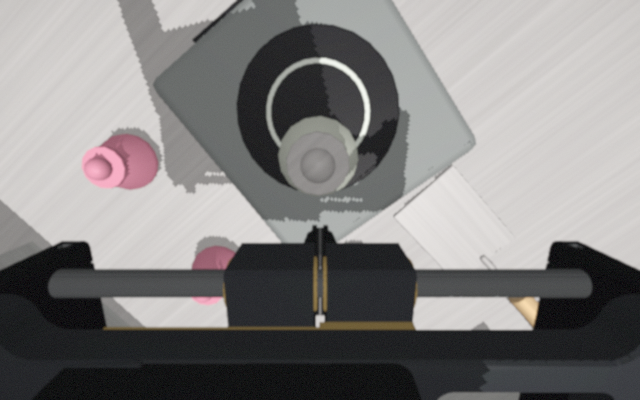

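View pics/s2.png

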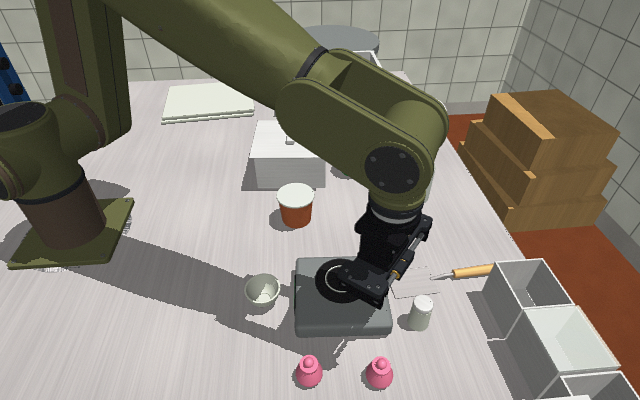

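>>> jog_arm --pt "0 0 -0.005 0 1" --pt "0 0 -0.004 0 1" --pt "-0.0023 0.0019 0 0 1" --pt "-0.0023 0.0019 0 0 1" --pt "-0.0023 0.0019 0 0 1" --pt "-0.0023 0.0019 0 0 1" --pt "-0.0023 0.0019 0 0 1" --pt "0 0 0 0 1" --pt "0 0 0 0 1"

```text
time: 5.5
position: [0.6229, -0.2769, 0.2659]
eef_rot: [180.0, 0.0, 140.0]
force: [0.3, 0.8, -0.0]
width: 0.0004
```

```bash
python3 - <<'E'
from h import *
s=bot.read_state();print(s["position"],s["force"])
meas("wrist",save="pics/w3.png")
for i in range(3):
    bot.read_camera("top"); print(bot.read_state()["position"])
E
```

```text
[ 0.62285858 -0.2769062   0.26593992] [ 0.31250278  0.80469768 -0.02769636]
wrist pot [ 0.5953 -0.2546] iou 0.97 ring [ 0.5775 -0.2399] r 0.029 1497 need [-17.8  14.7] 23.0
[ 0.6230247  -0.27710641  0.26588521]
[ 0.62305489 -0.27710284  0.26585605]
[ 0.62304203 -0.27711211  0.26580385]
```

View pics/w3.png

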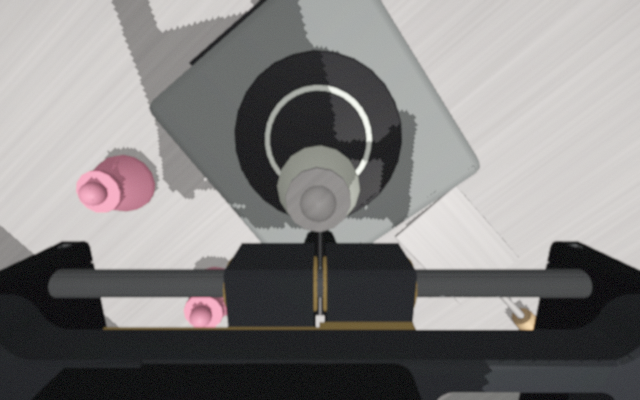

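>>> jog_arm --pt "-0.0008 0.0006 0 0 1" --pt "-0.0008 0.0006 0 0 1" --pt "-0.0008 0.0006 0 0 1" --pt "-0.0008 0.0006 0 0 1" --pt "-0.0008 0.0006 0 0 1" --pt "-0.0008 0.0007 0 0 1" --pt "-0.0007 0.0007 0 0 1" --pt "-0.0007 0.0007 0 0 1" --pt "-0.0007 0.0007 0 0 1" --pt "-0.0007 0.0006 0 0 1" --pt "0 0 0 0 1"

```text
time: 6.67
position: [0.6153, -0.2705, 0.2657]
eef_rot: [180.0, -0.0, 140.0]
force: [-0.1, -0.6, -1.2]
width: 0.0005
```

```bash
python3 - <<'E'
from h import *
s=bot.read_state();print(s["position"],s["force"])
meas("wrist",save="pics/w4.png")
E
```

```text
[ 0.61526363 -0.27047862  0.26574578] [-0.13905582 -0.6390121  -1.20301595]
wrist pot [ 0.5895 -0.2494] iou 0.98 ring [ 0.5776 -0.24  ] r 0.029 1394 need [-11.9   9.4] 15.2
```

View pics/w4.png

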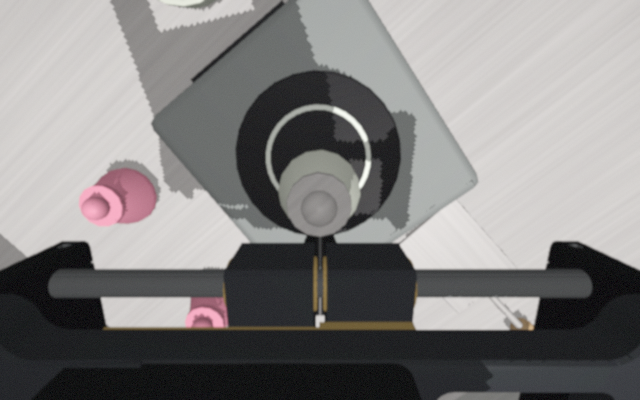

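The wrist view shows the pot upright and sliding, now at (319,195) with the ring centre at (319,157). It moved 8 mm and has about 15 mm left.

>>> jog_arm --pt "-0.0008 0.0006 0 0 1" --pt "-0.0008 0.0006 0 0 1" --pt "-0.0008 0.0006 0 0 1" --pt "-0.0008 0.0006 0 0 1" --pt "-0.0008 0.0006 0 0 1" --pt "-0.0008 0.0006 0 0 1" --pt "-0.0008 0.0006 0 0 1" --pt "-0.0008 0.0006 0 0 1" --pt "-0.0008 0.0006 0 0 1" --pt "-0.0008 0.0006 0 0 1" --pt "0 0 0 0 1"

```text
time: 7.68
position: [0.6072, -0.2645, 0.2658]
eef_rot: [-180.0, -0.0, 140.0]
force: [-0.6, -0.1, -0.8]
width: 0.0004
```

```bash
python3 - <<'E'
from h import *
s=bot.read_state();print(s["position"],s["force"])
meas("wrist",save="pics/w5.png")
E
```

```text
[ 0.60722387 -0.26453368  0.26575313] [-0.60552281 -0.06663677 -0.84166795]
wrist pot [ 0.5824 -0.2427] iou 0.96 ring [ 0.5778 -0.2401] r 0.0291 1307 need [-4.6  2.6] 5.3
```

View pics/w5.png

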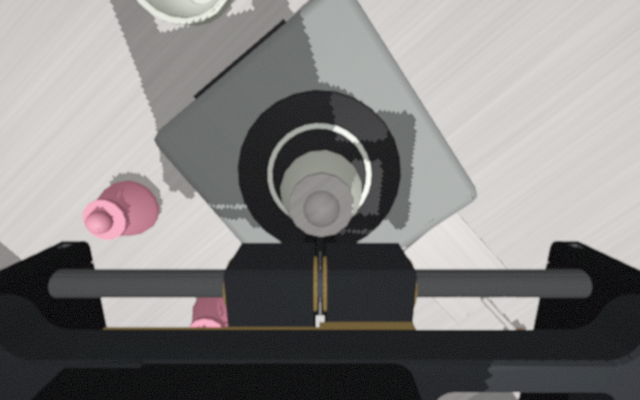

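>>> jog_arm --pt "-0.0009 0.0005 0 0 1" --pt "-0.0009 0.0005 0 0 1" --pt "-0.0009 0.0005 0 0 1" --pt "-0.0009 0.0005 0 0 1" --pt "-0.0009 0.0005 0 0 1" --pt "0 0 0 0 1"

```text
time: 8.28
position: [0.6027, -0.262, 0.2658]
eef_rot: [-180.0, -0.0, 140.0]
force: [-0.3, -0.1, 0.4]
width: 0.0004
```

```bash
python3 - <<'E'
from h import *
s=bot.read_state();print(s["position"],s["force"])
meas("wrist",save="pics/w6.png")
E
```

```text
[ 0.60270149 -0.26204258  0.26575855] [-0.29369033 -0.14223683  0.37301243]
wrist pot [ 0.5786 -0.2395] iou 0.98 ring [ 0.5779 -0.2401] r 0.0291 1338 need [-0.7 -0.6] 1.0
```

View pics/w6.png

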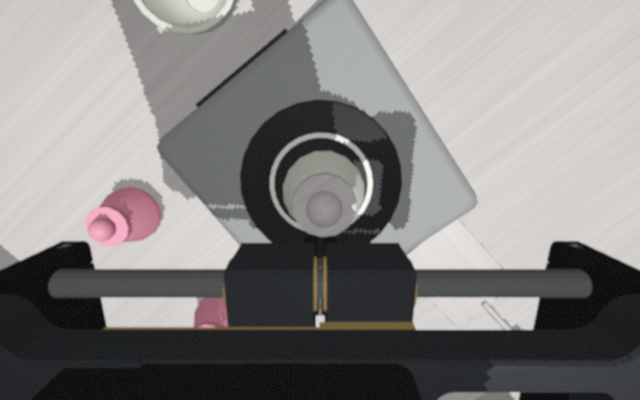

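The belly now sits inside the ring, with about 1 mm left. I'll back straight off, go up and check from all cameras.

>>> jog_arm --pt "0.0015 -0.0013 0 0 1" --pt "0.003 -0.0025 0 0 1" --pt "0.006 -0.005 0 0 1" --pt "0.01 -0.008 0 0 1" --pt "0.01 -0.008 0 0 1" --pt "0 0 0.03 0 1" --pt "0 0 0.04 0 1" --pt "0 0 0.04 0 1" --pt "0 0 0.04 0 1" --pt "0.03 -0.02 0.03 0 1" --pt "0.03 -0.02 0.03 0 1" --pt "0 0 0 0 1" --pt "0 0 0 0 1"

```text
time: 9.47
position: [0.6877, -0.3235, 0.4708]
eef_rot: [180.0, 0.2, 140.0]
force: [-0.3, 0.0, -0.2]
width: 0.0002
```

```bash
python3 - <<'E'
from h import *
s=bot.read_state();print(s["time"],s["position"],s["force"])
for n in("wrist","top","side"): meas(n,p0=(.578,-.2395),save=f"pics/{n}7.png",c0=(.578,-.240))
im=cv2.imread("pics/side7.png"); a=cv2.resize(im[225:345,270:450],None,fx=4,fy=4,interpolation=2); cv2.imwrite("pics/side7c.png",a)
E
```

```text
9.4667 [ 0.68771109 -0.32349033  0.47082999] [-0.25053518  0.01608234 -0.22686111]
wrist no pot
top pot [ 0.5845 -0.2325] iou 0.42 ring [ 0.5845 -0.2376] r 0.0347 70 need [-0.  -5.1] 5.1
side pot [ 0.5794 -0.2415] iou 0.96 ring [ 0.5778 -0.2404] r 0.029 60 need [-1.7  1. ] 2.0
```

View pics/wrist7.png

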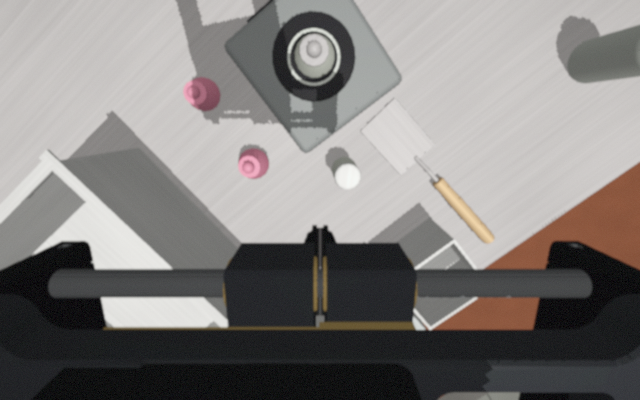

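View pics/side7c.png

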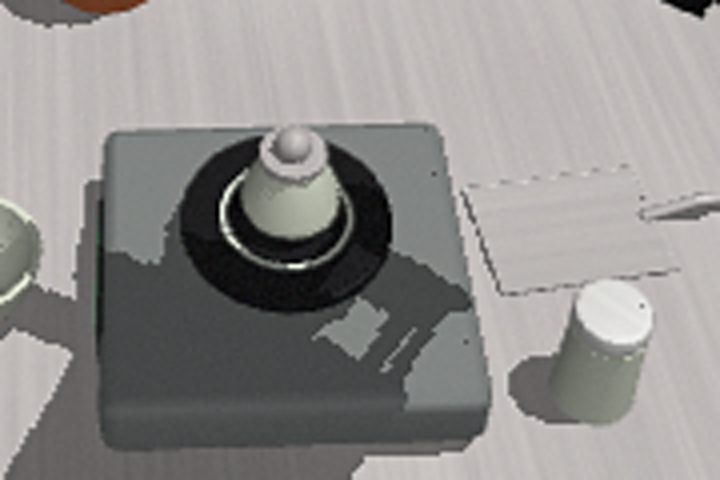

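```bash
python3 - <<'E'
from h import *
meas("wrist",p0=(.578,-.2395),c0=(.578,-.240)); meas("side",p0=(.578,-.2395),c0=(.578,-.240))
print(bot.finish_job())
E
```

```text
wrist pot [ 0.5783 -0.2394] iou 0.97 ring [ 0.577  -0.2391] r 0.0293 508 need [-1.3  0.2] 1.3
side pot [ 0.5793 -0.2412] iou 0.96 ring [ 0.5777 -0.2405] r 0.029 63 need [-1.6  0.7] 1.8
the job is handed in; nothing more can be done
None
```

I pushed the pot about 23 mm to the middle of the pan and handed the job in at about 10 s. I used three slow pushes with the closed fingertips, low on the belly, then backed off and raised the arm clear.

- **Position:** the last checks put the pot 1.3 mm (wrist camera) and 1.8 mm (side camera) from the ring's centre, against the 7 mm allowed. Both pictures show it upright inside the ring.
- **Forces:** the wrist readings at the end of each push were about 1.4 N or less. I did not see the peaks in between.
- **Bystanders:** the salt shows at the same place in the side view before and after. The ramekin looked the same in the part of that view I checked. I did not re-measure the tubs, but the arm worked well away from them.
- **Failed or disagreeing checks:**
  - The top camera found no pot before the pushes. Its last fit was poor (5.1 mm from the centre, overlap 0.42), probably because the arm blocked the view, so I disregarded it.
  - The wrist camera missed the pot once after I backed off, and found it on the next try.
  - A side-camera fit while the arm blocked its view was also disregarded.

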